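Make up two laundry supply kits

TASK

Make up the two laundry kits on the folding table. Three-part tray: the scrubbing brush in the long compartment, the tallest bottle in the middle one and the measuring cup in the end one; two-part tray: the soap carton in the long compartment and the shortest bottle in the short one. Each thing rests flat and right way up on the floor of its compartment, and the middle-sized bottle is left standing where it is.

Things in the scene. Friction and masses are not known exactly. Their poses are not given: they have to be found in the camera images.
- bottle_tall: Loose white bottle with a narrow neck and small screw cap, the tallest of three that differ only in height: 140 mm high over the cap; body 46 mm across, straight-sided up to 110 mm. About 180 g. Origin: centre of its underside, z up. All stock stands in two loose rows between the trays; two brass tokens and a clothes peg, 10 mm high, lie between the rows.
- bottle_mid: Loose white bottle with a narrow neck and small screw cap, the middle-sized one of three that differ only in height: 110 mm high over the cap; body 46 mm across, straight-sided up to 80 mm. About 150 g. Origin: centre of its underside, z up. Not needed.
- bottle_short: Loose white bottle with a narrow neck and small screw cap, the shortest of three that differ only in height: 80 mm high over the cap; body 46 mm across, straight-sided up to 50 mm. About 110 g. Origin: centre of its underside, z up.
- brush: Scrubbing brush lying bristles down: wooden back 95 x 46 mm, 24 mm thick, over a rigid bristle block 86 x 38 mm, 22 mm high; 45 mm high in all, about 100 g. Origin: centre of its underside (bristle tips), x along the 95 mm length, y across, z up. Grip it across the wooden back, 21 to 45 mm above the underside.
- soap_carton: Carton of bar soap, a brown cardboard block with a white paper band around its middle, lying flat: 85 (x) x 50 (y) x 36 mm high, about 200 g. Origin: centre of its underside, z up.
- cup: Open round grey plastic measuring cup standing upright, 60 mm high, 51 mm across at the foot and 54 mm at the rim, wall 3 mm, about 50 g, rigid. Origin: centre of its underside, z up.
- tray_three: White tray, fixed, 284 x 84 mm, three compartments in a row along its x. Floor 4 mm thick; rim and dividers 4 mm thick, 14 mm high. Origin: centre of its underside, x towards the long compartment. Compartment centres (y = 0) and inside lengths in mm: long x = +78, 120; middle x = -23, 74; end x = -101, 74; all 76 wide inside. Left or right of the stock, long compartment away from the robot.
- tray_two: White tray, fixed, 196 x 84 mm, two compartments in a row along its x. Floor 4 mm thick; rim and dividers 4 mm thick, 14 mm high. Origin: centre of its underside, x towards the long compartment. Compartment centres (y = 0) and inside lengths in mm: long x = +39, 110; short x = -57, 74; all 76 wide inside. Left or right of the stock, long compartment towards the robot.
Things that resemble listed ones, but are neither listed nor needed, are in the scene too. Leave any red look-alike of the bottle_short alone.

How it is judged:
At the end, for the whole second after the job is handed in: Each named thing is inside the walls of its named compartment (centre within 16 to 21 mm of its centre), down on the tray floor (within 3.5 mm), upright within 0.08 rad, released and at rest; the middle-sized bottle is upright within 30 mm of its starting place (x of brush in the frame of tray_three between 0.059 and 0.097 m and y of brush in the frame of tray_three between -0.021 and 0.021 m and z of brush in the frame of tray_three between 0 and 0.0075 m and angle between each of brush, bottle_tall, cup, soap_carton, bottle_short's own z axis and vertical below 0.08 rad and linear speed of each of brush, bottle_tall, cup, soap_carton, bottle_short below 0.02 m/s and angular speed of each of brush, bottle_tall, cup, soap_carton, bottle_short below 0.2 rad/s and contact force between each of brush, bottle_tall, cup, soap_carton, bottle_short and the fingers below 0.05 N and x of bottle_tall in the frame of tray_three between -0.041 and -0.005 m and y of bottle_tall in the frame of tray_three between -0.019 and 0.019 m and z of bottle_tall in the frame of tray_three between 0 and 0.0075 m and x of cup in the frame of tray_three between -0.117 and -0.085 m and y of cup in the frame of tray_three between -0.017 and 0.017 m and z of cup in the frame of tray_three between 0 and 0.0075 m and x of soap_carton in the frame of tray_two between 0.023 and 0.055 m and y of soap_carton in the frame of tray_two between -0.017 and 0.017 m and z of soap_carton in the frame of tray_two between 0 and 0.0075 m and x of bottle_short in the frame of tray_two between -0.075 and -0.039 m and y of bottle_short in the frame of tray_two between -0.019 and 0.019 m and z of bottle_short in the frame of tray_two between 0 and 0.0075 m and distance of bottle_mid from where it was at the start of the episode below 0.03 m and angle between bottle_mid's own z axis and vertical below 0.1 rad); the robot touches nothing.
It fails at once if the middle-sized bottle is pushed more than 30 mm from its place or knocked over (distance of bottle_mid from where it was at the start of the episode above 0.03 m or angle between bottle_mid's own z axis and vertical above 0.5 rad).
It also fails if it takes over 128 s, if anything falls off the work surface, if the arm or the gripper's body presses on something with over 40 N, if the wrist force passes 120 N, or if a joint passes its speed limit or range.

ROBOT

A 6-joint arm with a two-finger parallel gripper is mounted at the origin on the work surface. World frame = base frame: x ahead of the robot, y to its left, z up, the work surface at z = 0. Lengths are in m, angles in rad, forces in N, time in s.
With the tool pointing down it reaches from about 0.35 to 0.775 m from the base axis. Payload 7.3 kg.
Tool frame: the origin (TCP) lies midway between the tips of the shut fingers; the grasp point (between the pads) lies 19 mm behind it; z points along the fingers, y is the line along which they close (so a half turn about z gives the same grasp; the last joint's range is limited). The gripper opens to 92 mm and grips with 3 to 60 N. Pads are 19 mm wide; open, the fingers measure 130 mm over their backs; the gripper's body (75 mm by 190 mm) begins 47 mm behind the grasp point.
Start: joints at [1.069, 0.342, 1.524, -0, 1.275, -0.146], TCP at [0.183, 0.492, 0.227] pointing down, gripper open.
Joint ranges: [-2.53, 2.53], [-0.77, 2.02], [0.04, 2.7], [-1, 4.14], [0.28, 2.66], [-3.11, 3.11]. Speed limits (rad/s): [2.57, 2.57, 3.14, 3.14, 3.14, 3.14].

INTERFACE

Orientations are given as a unit quaternion [x, y, z, w].
In Python, from station import ctrl gives the robot as it stands. The module is installed in compiled form; this text tells all that it offers. Calls block until the motion is done:
- ctrl.move_to(position, orientation): joint-space move of the TCP to a pose.
- ctrl.line_to(position, frame=None, v=0.15, force_limit=None): straight line of the TCP; frame=None keeps the orientation; v is the mean speed in m/s. With force_limit (N) it stops when the force on the tool has changed by that much, and returns True; else False.
- ctrl.goto_joints(angles): joint-space move.
- ctrl.set_gripper(opening): finger opening in m; the grip force is fixed at half the most; returns when the fingers have stopped.
- ctrl.hold(seconds).
- ctrl.ik(position, orientation): joint angles nearest the present ones, or None.
- ctrl.read_camera(name): name is "scene" or "side" or "wrist"; returns a dict with "pixels" (384x512x3 uint8, red, green, blue), "z_map" (384x512 float32, m along the optical axis (not along the pixel's ray), 0 where there is no reading), "fx", "fy", "cx", "cy" (pixels), "rvec" (rotation vector, rad) and "tvec" (3), from world to camera coordinates, as OpenCV has them. Camera axes: x right, y down, z forward; pixel columns grow to the right and rows downward; lengths in m; the calibration is good to about 2 mm. A picture is of the moment at which its call begins.
A pose or a line that the arm cannot do raises ctrl.MotionError and nothing moves.
- ctrl.sign_off(): hands the job in; it is judged then, once.
Readings, each from a call of its own:
- ctrl.get_clock(): time.
- ctrl.get_joints(): joint angles.
- ctrl.get_qd(): joint speeds.
- ctrl.get_joint_torque(): joint torques, N m.
- ctrl.get_position(): TCP position.
- ctrl.get_orientation(): TCP orientation.
- ctrl.get_ft_force(): force on the tool from outside, world axes, zero at the start.
- ctrl.get_torque(): the same for the moment, N m.
- ctrl.get_width(): finger opening in m.
- ctrl.get_grasp_force(): force on a finger pad.
Only numpy, scipy, OpenCV 4.12 (cv2) and the standard library are available. Lean on these libraries where they do the work, as an engineer would, in place of code of your own. Each camera call takes 0.05 s, during which the arm holds its last target. There are 200 camera calls.

## Working session

There is one attempt and no reset: what is moved stays moved. The work goes in short steps, each a Python script; the robot and the scene stay as the last script left them, time stands still between calls to the robot, and variables do not carry over. Pictures are saved under pics/ and viewed, at most 14 in all, crops included, and the job is handed in when it is done.

```bash
mkdir -p pics
cat > h.py <<'E'
import numpy as np, cv2
from station import ctrl
def cam(n):
    d=ctrl.read_camera(n); d['R']=cv2.Rodrigues(np.array(d['rvec'],float))[0]; d['t']=np.array(d['tvec'],float).ravel(); return d
def world(d):
    """HxWx3 world points from the depth map"""
    z=d['z_map']; v,u=np.mgrid[:z.shape[0],:z.shape[1]]
    P=np.stack([(u-d['cx'])/d['fx']*z,(v-d['cy'])/d['fy']*z,z],-1)
    W=(P-d['t'])@d['R']; W[z==0]=np.nan; return W
def save(d,f): cv2.imwrite('pics/'+f,d['pixels'][:,:,::-1])
E
python3 - <<'E'
from h import *
for n in('scene','side'):
    d=cam(n); save(d,n+'0.png'); np.savez(n+'0.npz',**{k:d[k] for k in d})
    print(n,d['fx'],-d['R'].T@d['t'],d['R'][2])
print(ctrl.get_clock(),ctrl.get_orientation())
E
```

```text
scene 414.4610320004479 [1.08777987 0.35423369 0.84185507] [-0.55487407 -0.32148439 -0.76730864]
side 379.19112205398096 [ 0.35958426 -0.68344184  0.49949098] [ 0.15877906  0.82369632 -0.54434694]
0.1 [ 1.76951282e-01  9.84219396e-01 -6.19118429e-04 -2.01667870e-04]
```

View pics/scene0.png

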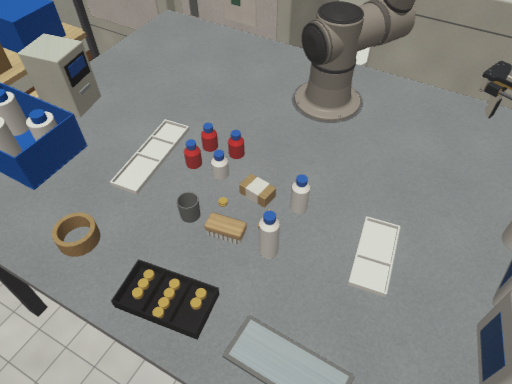

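View pics/side0.png

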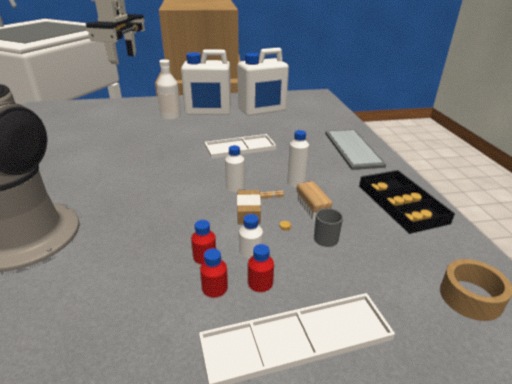

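The scene view shows tray_three at (150,155), tray_two at (375,255), and the short bottle at (220,165) with three red look-alikes around it. The mid bottle is at (300,195), tall (269,235), carton (257,190), brush (226,228) and cup (189,207). The side view agrees. Next I'll measure with both depth maps, drawn as a top-down map.

```bash
cat > m.py <<'E'
from h import *
def clouds(ns=('scene','side')):
    P=[];C=[]
    for n in ns:
        d=cam(n) ; W=world(d).reshape(-1,3); c=d['pixels'].reshape(-1,3)
        k=np.isfinite(W[:,0]); P.append(W[k]); C.append(c[k])
    return P,C
E
python3 - <<'E'
from m import *
Ps,Cs=clouds()
for P,C in zip(Ps,Cs):
    k=(P[:,0]>.35)&(P[:,0]<.6)&(abs(P[:,1])<.25)&(P[:,2]<.006); print('table z',np.median(P[k,2]))
    np.set_printoptions(precision=4,suppress=True)
    hsv=cv2.cvtColor(C[None].astype(np.uint8),cv2.COLOR_RGB2HSV)[0].astype(int)
    reg=(P[:,0]>.2)&(P[:,0]<.8)&(abs(P[:,1])<.45)&(P[:,2]>-.02)&(P[:,2]<.2)
    masks={'blue':(hsv[:,0]>100)&(hsv[:,0]<130)&(hsv[:,1]>130)&(P[:,2]>.03),
     'white_tray':(hsv[:,1]<50)&(hsv[:,2]>150)&(P[:,2]<.02)&(P[:,2]>-.01),
     'brown':(hsv[:,0]>8)&(hsv[:,0]<28)&(hsv[:,1]>70)&(P[:,2]>.006),
     'high_white':(hsv[:,1]<50)&(hsv[:,2]>120)&(P[:,2]>.02),
     'dark':(hsv[:,2]<120)&(hsv[:,1]<60)&(P[:,2]>.02)}
    for n,m in masks.items():
        Q=P[m&reg]; g=np.zeros((400,600),np.uint8)
        i=((Q[:,0]-.2)/.0015).astype(int); j=((Q[:,1]+.45)/.0015).astype(int); g[i,j]=255
        g=cv2.morphologyEx(g,cv2.MORPH_CLOSE,np.ones((5,5)))
        N,L=cv2.connectedComponents(g)
        for l in range(1,N):
            q=Q[L[i,j]==l]
            if len(q)<25: continue
            r=cv2.minAreaRect(q[:,:2].astype(np.float32))
            print(n,len(q),'min',q.min(0),'max',q.max(0),'rect',np.array(r[0]),np.array(r[1]),round(r[2],1))
Z=np.concatenate(Ps);Z_c=np.concatenate(Cs)
o=np.argsort(Z[:,2]);Z=Z[o];Z_c=Z_c[o]
k=(Z[:,0]>.2)&(Z[:,0]<.8)&(abs(Z[:,1])<.4)&(Z[:,2]<.2);Z=Z[k];Z_c=Z_c[k]
im=np.zeros((600,800,3),np.uint8)
for dx in(0,1):
  for dy in(0,1):
    im[np.clip(((.8-Z[:,0])*1000).astype(int)+dx,0,599),np.clip(((.4-Z[:,1])*1000).astype(int)+dy,0,799)]=Z_c[:,::-1]
cv2.imwrite('pics/top.png',im)
E
```

```text
table z 0.0018121440834402876
blue 75 min [ 0.3492 -0.1392  0.067 ] max [ 0.3784 -0.113   0.0854] rect [ 0.3634 -0.1267] [0.029  0.0222] 31.0
blue 75 min [ 0.3617 -0.2222  0.0665] max [ 0.3908 -0.1966  0.085 ] rect [ 0.3754 -0.21  ] [0.0262 0.0234] 47.5
blue 102 min [0.4386 0.1045 0.0951] max [0.4669 0.129  0.1143] rect [0.4534 0.116 ] [0.0263 0.0221] 28.4
blue 87 min [ 0.4405 -0.1359  0.066 ] max [ 0.4668 -0.1104  0.0852] rect [ 0.4526 -0.1229] [0.0264 0.0244] 24.4
blue 77 min [ 0.4436 -0.2237  0.0659] max [ 0.4689 -0.198   0.0845] rect [ 0.456  -0.2105] [0.0256 0.0241] 8.6
blue 132 min [0.5959 0.0993 0.1278] max [0.6225 0.1251 0.1449] rect [0.6093 0.113 ] [0.0263 0.0235] 28.9
white_tray 2038 min [ 0.3426 -0.3934  0.0006] max [ 0.6351 -0.2798  0.0196] rect [ 0.4881 -0.335 ] [0.2881 0.0887] 6.5
white_tray 2784 min [ 0.3795  0.279  -0.002 ] max [0.5996 0.3932 0.0196] rect [0.4899 0.3364] [0.2116 0.0895] 8.7
white_tray 884 min [0.7805 0.1633 0.0106] max [0.8    0.3833 0.0192] rect [0.7907 0.2733] [0.22   0.0193] 89.6
brown 142 min [ 0.4396 -0.0415  0.0068] max [ 0.4912 -0.0173  0.0414]
[... 4164 characters left out ...]
.4518 -0.1323] [0.0311 0.0444] 81.5
high_white 538 min [0.4296 0.0907 0.0202] max [0.4747 0.1214 0.1111] rect [0.4515 0.1058] [0.0302 0.0447] 86.9
high_white 229 min [ 0.4415 -0.0198  0.0343] max [0.4949 0.0251 0.0386] rect [0.4686 0.0028] [0.0415 0.0491] 82.4
high_white 729 min [0.5856 0.0865 0.0203] max [0.6318 0.1244 0.1253] rect [0.6049 0.103 ] [0.0326 0.0457] 68.7
dark 739 min [ 0.5846 -0.1419  0.02  ] max [ 0.6367 -0.087   0.0616] rect [ 0.6113 -0.1142] [0.0537 0.0517] 46.7
dark 72 min [0.7601 0.0311 0.0203] max [0.7974 0.0763 0.0322] rect [0.7715 0.0615] [0.0548 0.0285] 52.5
dark 53 min [ 0.7809 -0.1259  0.0203] max [ 0.7994 -0.0597  0.0313] rect [ 0.7864 -0.0931] [0.0101 0.0674] 14.0
```

View pics/top.png

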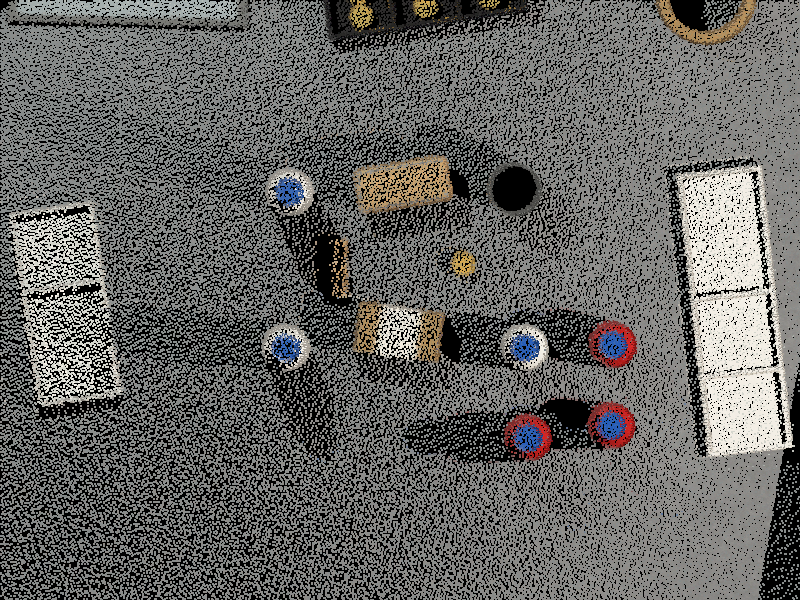

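The top-down map (1 mm/px, x up, y left) shows everything clearly, and the sizes match the spec. The short bottle has reds at −x, −y and diagonal between them, so I'll grip it along the other diagonal. Next I'll refine the tray poses from their rims and check reachability.

```bash
cat >> h.py <<'E'
from scipy.spatial.transform import Rotation as Rn
def quat(phi,flip=0):
    p=phi+np.pi*flip; c,s=np.cos(p),np.sin(p)
    return Rn.from_matrix(np.array([[-s,c,0],[c,s,0],[0,0,-1]])).as_quat()
def go(p,phi):
    best=None
    for f in(0,1):
        q=ctrl.ik(list(p),list(quat(phi,f)))
        if q is not None:
            c=abs(np.array(q)-ctrl.get_joints()).max()+.3*max(0,abs(q[5])-2.6)
            if best is None or c<best[0]: best=(c,f)
    if best is None: raise Exception('no ik %s %s'%(p,phi))
    ctrl.move_to(list(p),list(quat(phi,best[1])))
E
python3 - <<'E'
from h import *
np.set_printoptions(precision=4,suppress=True)
for n in('scene','side'):
    d=dict(np.load(n+'0.npz')); d['R']=d['R'];W=world(d);hsv=cv2.cvtColor(d['pixels'],cv2.COLOR_RGB2HSV).astype(int)
    for nm,y0,L,yaw in(('three',-.335,.284,6.3),('two',.336,.196,8.6)):
        m=(hsv[...,1]<60)&(hsv[...,2]>130)&(abs(W[...,1]-y0)<.075)&(W[...,0]>.32)&(W[...,0]<.66)&(W[...,2]>-.004)&(W[...,2]<.022)
        N,Lb,S,_=cv2.connectedComponentsWithStats(m.astype(np.uint8)); m=Lb==1+S[1:,4].argmax()
        # rays through mask pixels onto the rim plane: outline, via hull
        c=max(cv2.findContours(m.astype(np.uint8),0,1)[0],key=cv2.contourArea)[:,0]
        for z in(.014,.0):
            r=np.stack([(c[:,0]-d['cx'])/d['fx'],(c[:,1]-d['cy'])/d['fy'],np.ones(len(c))],1)@d['R']
            o=-d['R'].T@d['t']; q=o+r*((z-o[2])/r[:,2])[:,None]
            R=cv2.minAreaRect(q[:,:2].astype(np.float32)); print(n,nm,z,np.array(R[0]),np.array(R[1]),R[2])
for p,phi in(([.47,-.34,.3],1.68),([.48,.33,.3],1.72),([.61,-.11,.3],0),([.61,.11,.3],0),([.453,-.124,.2],-.78),([.55,.345,.25],1.72),([.39,-.347,.25],1.68),([.565,-.327,.25],1.68)):
    print([None if (q:=ctrl.ik(p,list(quat(phi,f)))) is None else round(q[5],2) for f in(0,1)])
E
```

```text
scene three 0.014 [ 0.4984 -0.3243] [0.1518 0.3376] 89.76410675048828
scene three 0.0 [ 0.4885 -0.3358] [0.1544 0.3433] 89.76410675048828
scene two 0.014 [0.4988 0.3362] [0.1482 0.3372] 89.94656372070312
scene two 0.0 [0.4889 0.3359] [0.1507 0.3429] 89.94657897949219
side three 0.014 [ 0.4867 -0.3446] [0.1473 0.3313] 89.88077545166016
side three 0.0 [ 0.4904 -0.3348] [0.1515 0.3408] 89.88077545166016
side two 0.014 [0.4865 0.3123] [0.3339 0.1574] 1.4069870710372925
side two 0.0 [0.4902 0.341 ] [0.3436 0.1619] 1.4069947004318237
[np.float64(-2.44), np.float64(0.7)]
[np.float64(-1.25), np.float64(1.89)]
[np.float64(-0.3), np.float64(2.84)]
[np.float64(0.05), np.float64(-3.09)]
[np.float64(0.35), np.float64(-2.79)]
[np.float64(-1.28), np.float64(1.86)]
[np.float64(-2.55), np.float64(0.59)]
[np.float64(-2.32), np.float64(0.82)]
```

The brightness threshold was too low and let the table in. I'll raise it using the actual values.

Run:
```python
from h import *
np.set_printoptions(precision=4,suppress=True)
for n in('scene','side'):
    d=dict(np.load(n+'0.npz'));W=world(d);g=cv2.cvtColor(d['pixels'],cv2.COLOR_RGB2GRAY)
    for nm,y0 in(('three',-.335),('two',.336)):
        reg=(abs(W[...,1]-y0)<.075)&(W[...,0]>.32)&(W[...,0]<.66)&(W[...,2]>-.004)&(W[...,2]<.022)
        t=cv2.threshold(g[reg].reshape(-1,1),0,255,cv2.THRESH_OTSU)[0]
        m=(reg&(g>t)).astype(np.uint8); m=cv2.morphologyEx(m,cv2.MORPH_CLOSE,np.ones((3,3)))
        m=cv2.morphologyEx(m,cv2.MORPH_OPEN,np.ones((5,5)))
        c=max(cv2.findContours(m,0,1)[0],key=cv2.contourArea)[:,0]
        z=.010
        r=np.stack([(c[:,0]-d['cx'])/d['fx'],(c[:,1]-d['cy'])/d['fy'],np.ones(len(c))],1)@d['R']
        o=-d['R'].T@d['t']; q=o+r*((z-o[2])/r[:,2])[:,None]
        R=cv2.minAreaRect(q[:,:2].astype(np.float32)); print(n,nm,t,np.array(R[0]),np.array(R[1]),R[2])
```

```text
scene three 174.0 [ 0.4843 -0.3393] [0.2859 0.0852] 6.332718849182129
scene two 175.0 [0.4914 0.3352] [0.1974 0.0852] 8.629704475402832
side three 189.0 [ 0.491  -0.3329] [0.2869 0.0845] 6.473477363586426
side two 188.0 [0.5445 0.3391] [0.1079 0.0717] 1.8502321243286133
```

Sizes match, and the centres agree to about ±4 mm. I'll refine from close by with the wrist camera on the way to the first pick.

Run:
```python
from h import *
np.set_printoptions(precision=4,suppress=True)
for nm,c,phi in(('two',(.44,.325),1.72),('mid',(.53,0),0),('three',(.44,-.335),1.68)):
    go([c[0],c[1],.33],phi); d=cam('wrist'); save(d,'w_%s.png'%nm); np.savez('w_%s.npz'%nm,**d)
    W=world(d); print(nm,ctrl.get_clock(),'cam',-d['R'].T@d['t'],'fx',d['fx'],'corners',W[5,5],W[5,-6],W[-6,5],W[-6,-6])
import glob
cv2.imwrite('pics/w_all.png',cv2.resize(np.hstack([cv2.imread('pics/w_%s.png'%n) for n in('two','mid','three')]),(798,200)))
```

```text
two 1.475 cam [0.3664 0.315  0.4879] fx 300.9372693259854 corners [ 0.2869 -0.0616  0.0012] [0.1802 0.6475 0.0007] [0.4231 0.2752 0.4429] [0.4129 0.3744 0.4386]
mid 2.8 cam [0.5304 0.0762 0.4882] fx 300.9372693259854 corners [ 0.169   0.2101 -0.0009] [0.8869 0.2113 0.0022] [0.4828 0.0259 0.4432] [0.5827 0.021  0.4387]
three 4.1583 cam [ 0.5153 -0.3251  0.4883] fx 300.9372693259854 corners [0.6009 0.0138 0.0454] [ 0.6886 -0.6633  0.0043] [ 0.4603 -0.2834  0.4433] [ 0.4674 -0.3817  0.4399]
```

View pics/w_all.png

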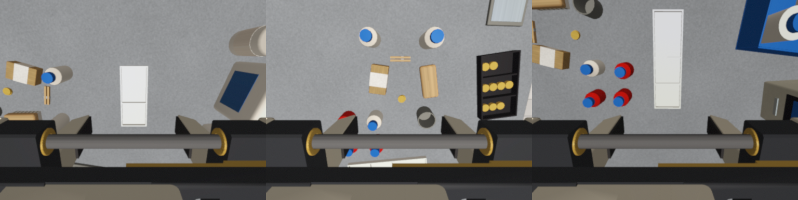

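The wrist views show both trays whole and the stock from nearly overhead: tray_two at (134,96), tray_three at (668,58), and the brush (430,80), carton (378,80) and cup (425,117) in the middle frame. I'll measure them by casting rays.

Run:
```python
from h import *
np.set_printoptions(precision=4,suppress=True)
def rect(d,m,z):
    m=cv2.morphologyEx(m.astype(np.uint8),cv2.MORPH_OPEN,np.ones((3,3)))
    c=max(cv2.findContours(m,0,1)[0],key=cv2.contourArea)[:,0]
    r=np.stack([(c[:,0]-d['cx'])/d['fx'],(c[:,1]-d['cy'])/d['fy'],np.ones(len(c))],1)@d['R']
    o=-d['R'].T@d['t']; q=(o+r*((z-o[2])/r[:,2])[:,None])[:,:2].astype(np.float32)
    R=cv2.minAreaRect(q); return np.array(R[0]),np.array(R[1]),round(R[2],2)
D={n:dict(np.load('w_%s.npz'%n)) for n in('two','mid','three')}
for nm,y0 in(('three',-.335),('two',.336)):
    d=D[nm];W=world(d);g=cv2.cvtColor(d['pixels'],cv2.COLOR_RGB2GRAY)
    reg=(abs(W[...,1]-y0)<.075)&(W[...,0]>.32)&(W[...,0]<.66)&(W[...,2]<.022)
    t=cv2.threshold(g[reg].reshape(-1,1),0,255,cv2.THRESH_OTSU)[0]
    print(nm,t,rect(d,reg&(g>t),.014))
d=D['mid'];W=world(d)
near=lambda x,y,r,z0,z1:(np.hypot(W[...,0]-x,W[...,1]-y)<r)&(W[...,2]>z0)&(W[...,2]<z1)
print('brush',rect(d,near(.616,-.002,.065,.035,.06),.045))
print('carton',rect(d,near(.4685,.002,.065,.028,.05),.036))
print('cup',rect(d,near(.612,-.1135,.045,.052,.07),.06))
hsv=cv2.cvtColor(d['pixels'],cv2.COLOR_RGB2HSV)
b=(hsv[...,0]>95)&(hsv[...,0]<130)&(hsv[...,1]>110)
for n,x,y,h in(('tall',.609,.1105,.14),('mid',.453,.114,.11),('short',.4526,-.124,.08)):
    k=near(x,y,.03,h-.007,h+.01)&b; print(n,W[k].mean(0),rect(d,k,h))
```

```text
three 176.0 (array([ 0.4899, -0.3348]), array([0.2838, 0.0848]), 6.29)
two 188.0 (array([0.498 , 0.3356]), array([0.1949, 0.0849]), 8.67)
brush (array([ 0.6155, -0.0011]), array([0.0459, 0.0941]), 9.06)
carton (array([0.4695, 0.0026]), array([0.0851, 0.0509]), 82.14)
cup (array([ 0.621 , -0.1274]), array([0.0499, 0.0205]), 31.22)
tall [0.6087 0.1113 0.1402] (array([0.6088, 0.1117]), array([0.0259, 0.0254]), 3.33)
mid [0.4546 0.1153 0.1099] (array([0.4549, 0.1154]), array([0.0253, 0.0258]), 87.33)
short [ 0.454  -0.1222  0.0799] (array([ 0.4538, -0.1222]), array([0.028 , 0.0253]), 87.85)
```

The measurements agree. Pick and place starts with the cup.

```bash
cat >> h.py <<'E'
T3=(.4899,-.3348,np.radians(6.29)); T2=(.497,.3355,np.radians(188.65))
def slot(T,x): return np.array([T[0]+x*np.cos(T[2]),T[1]+x*np.sin(T[2])]),T[2]+np.pi/2
def pickplace(name,xy,phi,rel,dst,dphi,wide,w,lift,zt=.004):
    """rel: TCP height over the thing's underside; w: expected width; lift: underside carry height"""
    if ctrl.get_position()[2]<.2: ctrl.line_to([*ctrl.get_position()[:2],.25],v=.3)
    ctrl.set_gripper(wide)
    go([*xy,max(rel+.1,.2)],phi)
    hit=ctrl.line_to([*xy,rel],v=.15,force_limit=15)
    ctrl.set_gripper(max(w-.02,0))
    print(name,'hit',hit,'z',ctrl.get_position()[2],'width',ctrl.get_width(),'want',w,'F',ctrl.get_grasp_force())
    if hit or abs(ctrl.get_width()-w)>.006: print('STOP'); return False
    ctrl.line_to([*xy,rel+lift],v=.2)
    go([*dst,rel+lift],dphi)
    ctrl.line_to([*dst,rel+zt+.02],v=.2)
    hit=ctrl.line_to([*dst,rel+zt],v=.05,force_limit=10)
    print(' placed hit',hit,'dz',ctrl.get_position()[2]-rel-zt,'w',ctrl.get_width())
    ctrl.set_gripper(min(w+.025,.09))
    ctrl.line_to([*dst,rel+.17],v=.25); print(' t',ctrl.get_clock()); return True
E
python3 - <<'E'
from h import *
d,p=slot(T3,-.101)
print(pickplace('cup',(.6118,-.1135),0,.022,d,p,.085,.053,.1))
s=cam('side'); save(s,'s1.png')
E
```

```text
cup hit False z 0.02212982085765755 width 0.05310973596821372 want 0.053 F 29.999983767047524
 placed hit True dz -0.00010753134792674396 w 0.05271938643163471
 t 11.9833
True
```

View pics/s1.png

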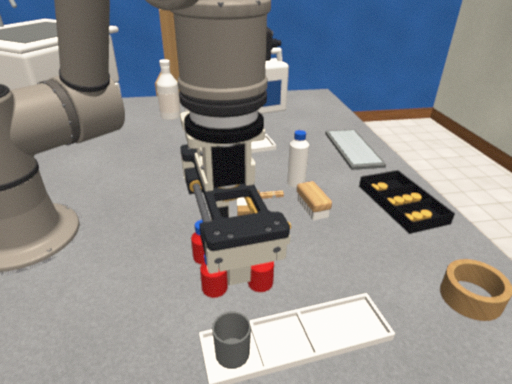

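The cup stands upright in the end compartment, around (233,340). The brush and tall bottle are next.

Run:
```python
from h import *
d,p=slot(T3,.078)
ok=pickplace('brush',(.6158,-.0015),np.radians(9.1),.016,d,p,.085,.046,.12)
if ok:
    d,p=slot(T3,-.023)
    print(pickplace('tall',(.6088,.1113),0,.081,d,p,.08,.046,.11))
go([.40,-.1,.33],1.68)
s=cam('side'); save(s,'s2.png')
```

```text
brush hit False z 0.016005742776554727 width 0.04607296170208932 want 0.046 F 29.99986857175827
 placed hit True dz -0.00012410358159979998 w 0.04562179312463579
 t 20.8917
tall hit False z 0.08116590802336555 width 0.04524409035284105 want 0.046 F 30.000142073258758
 placed hit True dz 4.767601785260825e-05 w 0.04512901914700166
 t 29.7917
True
```

View pics/s2.png

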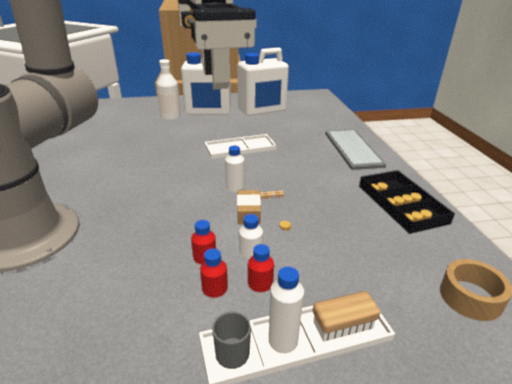

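The brush and tall bottle are in place and everything else is untouched. The carton and short bottle follow.

Run:
```python
from h import *
d,p=slot(T2,.039)
ok=pickplace('carton',(.469,.0025),np.radians(171.8),.013,d,p,.085,.050,.16)
if ok:
    d,p=slot(T2,-.057)
    ok=pickplace('short',(.4535,-.1228),-np.pi/4,.022,d,p,.07,.046,.16); print(ok)
go([.44,.325,.33],1.72); d=cam('wrist'); np.savez('v_two.npz',**d); a=d['pixels']
go([.44,-.335,.33],1.68); d=cam('wrist'); np.savez('v_three.npz',**d); b=d['pixels']
go([.40,0,.35],0)
s=cam('scene'); save(s,'c3.png')
cv2.imwrite('pics/v.png',np.hstack([a,b])[:260,:,::-1][:, :, :].copy() if 0 else cv2.resize(np.hstack([a,b])[:260,:,::-1],(800,203)))
```

```text
carton hit False z 0.01306833838493688 width 0.049681223293020736 want 0.05 F 29.997431337833405
 placed hit True dz -5.1445092286399666e-05 w 0.04988405517052921
 t 39.3
short hit False z 0.022253385253734135 width 0.0452358490023487 want 0.046 F 30.000532746780664
 placed hit True dz 0.0001080325521317961 w 0.0450547465726108
 t 48.9667
True
```

View pics/c3.png

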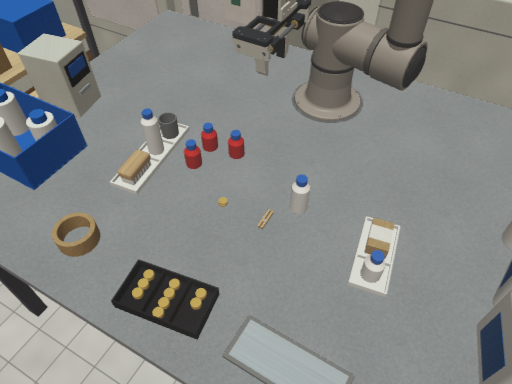

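View pics/v.png

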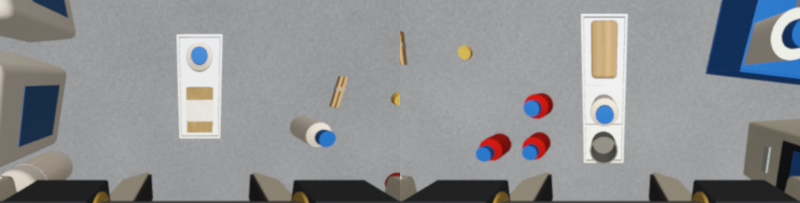

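Both trays are filled correctly, with the mid bottle untouched at (300,195) in the scene view. I'll check the positions numerically, then sign off.

Run:
```python
from h import *
np.set_printoptions(precision=4,suppress=True)
ok=True
for T,f,L in((T3,'v_three',(('brush',.078,.049,.06),('tall',-.023,.144,.05),('cup',-.101,.064,.045))),(T2,'v_two',(('carton',.039,.040,.06),('short',-.057,.084,.05)))):
    W=world(dict(np.load(f+'.npz')))
    for n,x,h,r in L:
        c,_=slot(T,x); k=(np.hypot(W[...,0]-c[0],W[...,1]-c[1])<r)&(abs(W[...,2]-h)<.006)
        p=W[k]; m=np.array(cv2.minAreaRect(p[:,:2].astype(np.float32))[0])-T[:2]
        cs,sn=np.cos(T[2]),np.sin(T[2]); e=np.array([cs*m[0]+sn*m[1]-x,-sn*m[0]+cs*m[1]])
        print(n,'top',np.median(p[:,2]),'want',h,'err',e); ok&=abs(e).max()<.011 and abs(np.median(p[:,2])-h)<.004
print(ok)
if ok: print(ctrl.sign_off())
```

```text
brush top 0.048973757293510244 want 0.049 err [-0.0003  0.0004]
tall top 0.14408118717264182 want 0.144 err [0.0014 0.0006]
cup top 0.06360874113593705 want 0.064 err [0.001  0.0003]
carton top 0.04027069373191551 want 0.04 err [-0.0015 -0.0002]
short top 0.08424762873786114 want 0.084 err [ 0.0011 -0.0003]
True
the job is handed in; nothing more can be done
None
```

Both laundry kits are made up and handed in: all five items measured within 2 mm of their compartment centres at the right height, and the middle-sized bottle and red look-alikes stayed where they were.

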